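Unclip and open the hardware crate under the rack shelf

TASK

Flip both steel spring clips of the plywood crate fully off the lid, the near one and the far one that sits below the shelf's front edge. Only when both are off, lift the lid by its bar and lay it down flat, right way up, on the table to the left of the crate, lowering it in the grip, not dropping it. Leave the thread cone on the shelf, the snap pot and the dye bottle where they stand.

Things in the scene. Friction and masses are not known exactly. Their poses are not given: they have to be found in the camera images.
- crate: Plywood crate 150 (x) x 130 (y) x 70 mm, fixed on a 10 mm base board (200 mm wide, from 90 mm before to 190 mm behind the crate's centre). Origin on the table under the crate's centre; x points from the near to the far clip (away from the robot), y left, z up. Rim 80 mm above the table; with the lid on, the lid's plate top is at 88 mm.
- shelf_edge (a point): Middle of the lower front edge of the fixed shelf, crate (95, 0, 235) mm. The shelf is 15 mm thick, 200 mm wide, top at 250 mm, from crate x = 95 to 190 mm, on posts at x = 172, y = +/-89 mm. An upright gripper at the far clip hits it: lean the tool 30 to 45 degrees, fingers pointing away from the robot and down.
- near_clip (a joint): Near clip's angle, rad: 0 = shut over the lid, 1.75 = fully off (top swung outwards and down, towards the robot). Hinge pin along y at crate (-83, 0, 52) mm. Sprung over centre: let go below 0.42 it snaps shut, above that it snaps open to 1.75 by itself. About 6 to 10 N outwards at the tab moves it.
- near_clip_fold (a point): Fold between the near clip's hook and thumb tab (moves with it); shut: crate (-83, 0, 93) mm. Clip: steel sheet 3 mm thick, 60 mm wide in y; its hook, 90 to 93 mm high, reaches in to x = -66 mm. From the fold the tab rises 40 mm to an 8 mm rolled end, bent outwards by 11 to 37 degrees from upright, each differently and not measured: feel for its inner face low down, push it outwards.
- far_clip (a joint): Angle of the far clip, same kind as the near clip: 0 = shut, 1.75 = flipped fully off (top swung outwards and down, away from the robot). Hinge pin at crate (+83, 0, 52) mm, same spring and over-centre angle of 0.42 rad.
- far_clip_fold (a point): Fold between the far clip's hook and thumb tab (moves with it); shut: crate (+83, 0, 93) mm. Mirror image of the near clip, its tab bent by its own unmeasured angle, 11 to 37 degrees outwards.
- lid: Loose plywood lid, about 0.35 kg, plate 156 x 136 x 8 mm with 6 mm deep ribs below it that sit inside the crate's rim. Origin at the centre of the ribs' underside, axes as the crate's while it is on; z is up when it is right way up. On the crate the origin is 74 mm above the table, lying on the table 0 mm.
- lid_bar (a point): Centre of the lid's wooden grab bar, 37 mm above the lid's origin: the bar is 18 mm wide in lid x, 90 mm long in lid y and 18 mm high, top 46 mm above the lid's origin, with 14 mm air between it and the plate; grip it across x.
- thread_cone: Bystander: cream thread cone, 62 mm wide, 98 mm high, loose on the shelf; origin under its centre.
- snap_pot: Bystander: white flat round pot, 69 mm wide, 31 mm high, on the table; origin under its centre.
- dye_bottle: Bystander: brown bottle, 38 mm wide, 95 mm high, on the table; origin under its centre.

How it is judged:
On the way, in this order (a step that is already met when the one before it is completed fails the run):
1. both clips are flipped off (over 1.3 rad) while the lid still sits on the crate (value of joint each of near_clip, far_clip above 1.3 rad and z of lid in the frame of crate between 0.068 and 0.085 m and horizontal distance between lid and crate below 0.02 m), for 0.1 s.
2. the lid is lifted clear of the crate in the gripper (height (world z) of lid above 0.095 m and contact force between the fingers and lid above 0.5 N), for 0.1 s.
3. the lid is lowered to the table (within 15 mm) left of the crate while still held (height (world z) of lid below 0.015 m and contact force between the fingers and lid above 0.5 N and y of lid in the frame of crate above 0.12 m), for 0.05 s.
At the end, for the whole second after the job is handed in: Both clips stand flipped off (over 1.3 rad); the lid lies at rest flat (within 0.06 rad, right way up, origin within -4 to +6 mm of the table top) on the table, its centre more than 120 mm to the left of the crate's centre (value of joint each of near_clip, far_clip above 1.3 rad and height (world z) of lid between -0.004 and 0.006 m and angle between lid's own z axis and vertical below 0.06 rad and y of lid in the frame of crate above 0.12 m and linear speed of lid below 0.02 m/s); the robot touches nothing.
It fails at once if the lid is pulled up while a clip still holds it (z of lid in the frame of crate above 0.085 m and value of joint any of near_clip, far_clip below 0.6 rad).
It fails at once if the thread cone, the snap pot or the dye bottle is moved by more than 30 mm (distance of any of thread_cone, snap_pot, dye_bottle from where it was at the start of the episode above 0.03 m).
It also fails if it takes over 54 s, if anything falls off the work surface, if the arm or the gripper's body presses on something with over 40 N, if the wrist force passes 120 N, or if a joint passes its speed limit or range.

ROBOT

A 6-joint arm with a two-finger parallel gripper is mounted at the origin on a cart in front of the work surface, level with it; the furniture and walls round the work are solid. World frame = base frame: x ahead of the robot, y to its left, z up, the work surface at z = 0. Lengths are in m, angles in rad, forces in N, time in s.
With the tool pointing down it reaches from about 0.275 to 0.875 m from the base axis. Payload 12.5 kg.
Tool frame: the origin (TCP) lies at the very end of the fingers, on their centre line; the grasp point (between the pads) lies 19 mm behind it; z points along the fingers, y is the line along which they close (so a half turn about z gives the same grasp; the last joint's range is limited). The gripper opens to 85 mm and grips with 20 to 120 N. Pads are 22 mm wide; open, the fingers measure 114 mm over their backs; the gripper's body (76 mm by 85 mm) begins 54 mm behind the grasp point. The pads swing forward as they close: fully open they stand 13 mm farther back than shut.
Start: joints at [1.237, 0.351, 1.652, -0, 1.139, -0.085], TCP at [0.135, 0.533, 0.231] pointing down, gripper open.
Joint ranges: [-2.75, 2.75], [-0.79, 2.1], [0.01, 2.65], [-1.57, 4.71], [0.07, 3.14], [-2.87, 2.87]. Speed limits (rad/s): [2.22, 2.22, 2.79, 3.14, 3.14, 3.14].

INTERFACE

Orientations are given as a unit quaternion [x, y, z, w].
In Python, from workcell import sensors, get_image, camera_info, ticket gives the robot as it stands.
- The arm moves only by the tool apply_moves, never from a script. Its argument "steps" is a list of rows, each an object with "travel": the shift along the tool's x, y, z in units of 40 mm (1.0 is 40 mm), a list of three; "turn": the turn about the tool's z in degrees. A call has 1 to 5 rows; each row is the pose to reach, as a shift and turn from the pose commanded when the call began, along the tool's axes at that moment; what a row does not reach only later rows make up. A row lasts 1/10 s, in which the tool goes at most 50 mm and 8.59 degrees, less where a joint would pass 70% of its speed; a pose out of reach is approached as far as the arm can. A call with a gripper value outside its range is refused whole. "jaw" is the finger opening in mm, from 0 to 85.4, set as the call begins (left out, the last holds). The fingers move at their own pace and stop on an object; the grip force is fixed at half the most. Time passes only in rows, so rows that repeat a pose let the fingers close. It gives the time, the measured TCP pose, the force, the opening and the grip force at its end, in the units of the state.
- sensors.read_state(): the state, without advancing time (a new reading comes with each control period).
- get_image(name): name is "scene" or "side" or "wrist"; returns (picture, depth): 480x640x3 uint8, blue, green, red; 480x640 float32, m along the optical axis (not along the pixel's ray), 0 where there is no reading.
- camera_info(name): a dict with "fx", "fy", "cx", "cy" (pixels), "D" ([k1, k2, p1, p2, k3] as OpenCV has them; the pictures are not rectified), "position" and "rotation" of the camera in the world. Camera axes: x right, y down, z forward; pixel columns grow to the right and rows downward; lengths in m; the calibration is good to about 2 mm. A picture is of the moment at which its call begins: read the wrist's pose just before it. camera_info takes no time and is no camera call; for the wrist camera it gives the pose at the moment of the call.
- ticket.hand_in(): hands the job in; it is judged then, once.
The state is a dict: "t": time; "joint_positions": joint angles; "joint_velocities": joint speeds; "effort": joint torques, N m; "tcp_pos": TCP position; "orientation": TCP orientation; "contact_force": force on the tool from outside, world axes, zero at the start; "ft_torque": the same for the moment, N m; "opening": opening from 0.0 (shut) to 1.0 (fully open); "grasp_force": force on a finger pad.
Only numpy, scipy, OpenCV 4.12 (cv2) and the standard library are available. Lean on these libraries where they do the work, as an engineer would, in place of code of your own. Each camera call takes 0.05 s, during which the arm holds its last target. There are 200 camera calls.

## Working session

There is one attempt and no reset: what is moved stays moved. The work goes in short steps, Python scripts to look and compute and a tool call to move; the robot and the scene stay as the last step left them, time stands still between calls to the robot, and variables do not carry over. Pictures are saved under pics/ and viewed, at most 10 in all, crops included, and the job is handed in when it is done.

Besides the shell and the picture viewer there is one more tool, called after "Call:" as a command line: name --argument value ..., lists and objects as JSON in quotes. apply_moves: Moves the arm, as the interface text tells. Its arguments: {"type":"object","properties":{"steps":{"type":"array"},"jaw":{"type":"number"}},"required":["steps"]}

```bash
mkdir -p pics; python3 - <<'E'
from workcell import sensors,get_image,camera_info
import cv2,numpy as np
s=sensors.read_state();print({k:np.round(v,3).tolist() for k,v in s.items()})
ims=[]
for n in("scene","side"):
    p,d=get_image(n);c=camera_info(n);np.savez(f"{n}.npz",p=p,d=d)
    cv2.imwrite(f"pics/{n}.png",p);print(n,{k:np.round(v,3).tolist() for k,v in c.items()})
E
```

```text
{'t': 0.0, 'joint_positions': [1.237, 0.351, 1.652, -0.0, 1.139, -0.085], 'joint_velocities': [0.0, 0.001, 0.0, 0.0, -0.001, 0.001], 'effort': [0.002, -50.608, -29.141, -0.0, 0.004, -0.0], 'tcp_pos': [0.135, 0.533, 0.231], 'orientation': [0.124, 0.992, -0.001, -0.0], 'contact_force': [0.453, 1.322, -0.844], 'ft_torque': [-0.037, 0.041, -0.01], 'grasp_force': 0.0, 'opening': 1.0}
scene {'fx': 486.652, 'fy': 486.652, 'cx': 327.132, 'cy': 241.638, 'D': [-0.071, 0.0, 0.0, 0.0, 0.0], 'position': [-0.05, -0.252, 0.651], 'rotation': [0.791, -0.376, 0.199, -0.441]}
side {'fx': 511.326, 'fy': 511.326, 'cx': 325.289, 'cy': 244.276, 'D': [-0.043, 0.0, 0.0, 0.0, 0.0], 'position': [0.135, -0.518, 0.613], 'rotation': [0.836, -0.195, 0.13, -0.496]}
```

View pics/scene.png

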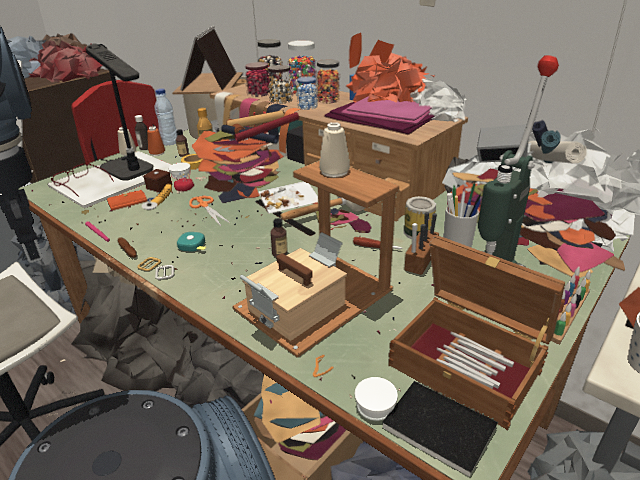

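View pics/side.png

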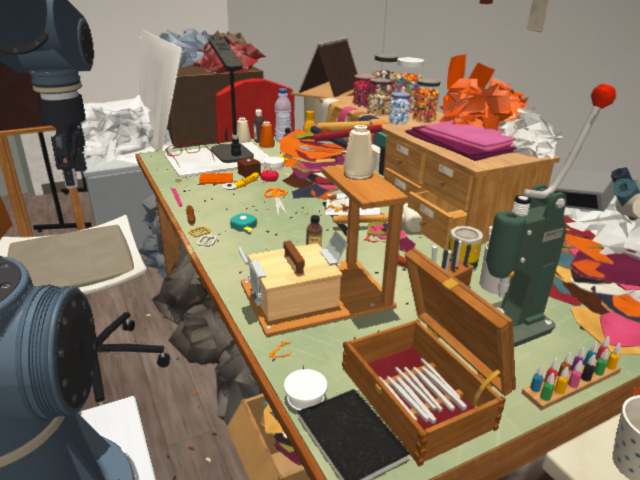

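The crate is at about (295,290) in the scene image. The near clip is at (262,295) and the far clip at (325,248). The dye bottle stands left of and behind the crate at (279,240), the pot is at (376,398) and the cone is on the shelf. Next I'll build the point cloud.

```bash
cat > h.py <<'E'
import cv2,numpy as np
from scipy.spatial.transform import Rotation as R
from workcell import sensors,get_image,camera_info
def cloud(d,c):
    v,u=np.mgrid[0:480,0:640]
    K=np.array([[c["fx"],0,c["cx"]],[0,c["fy"],c["cy"]],[0,0,1]])
    n=cv2.undistortPoints(np.stack([u,v],-1).reshape(-1,1,2).astype(float),K,np.array(c["D"])).reshape(480,640,2)
    P=np.concatenate([n,np.ones((480,640,1))],-1)*d[...,None]
    q=np.array(c["rotation"]);r=R.from_quat(q) if q.size==4 else R.from_matrix(q)
    W=P@r.as_matrix().T+np.array(c["position"]);W[d<=0]=np.nan
    return W
E
python3 - <<'E'
from h import *
for n,seeds in(("scene",dict(lid=(285,290),bar=(293,267),bottle=(279,240),pot=(376,395),near=(262,285),far=(325,246),cone=(335,150),shelf=(340,180),table=(220,300))),("side",dict(lid=(280,275),bar=(294,255),bottle=(315,235),pot=(305,385),near=(253,265),far=(334,247),cone=(360,155),shelf=(365,185),table=(215,270)))):
    z=np.load(n+".npz");W=cloud(z["d"],camera_info(n))
    for k,(u,v) in seeds.items(): print(n,k,np.round(W[v,u],3))
    b=W[seeds["bar"][1],seeds["bar"][0]]
    m=(abs(W[...,2]-.088)<.004)&(np.hypot(W[...,0]-b[0],W[...,1]-b[1])<.125)
    m=cv2.morphologyEx(m.astype(np.uint8),cv2.MORPH_OPEN,np.ones((3,3)))
    l,lab,st,_=cv2.connectedComponentsWithStats(m);m=np.isin(lab,[i for i in range(1,l) if st[i,4]>100])
    print(cv2.minAreaRect((W[m][:,:2]*1000).astype(np.float32)),m.sum(),np.median(W[m][:,2]))
    m=(W[...,2]>.112)&(W[...,2]<.124)&(np.hypot(W[...,0]-b[0],W[...,1]-b[1])<.06)
    print("bar",cv2.minAreaRect((W[m][:,:2]*1000).astype(np.float32)),m.sum())
    m=(W[...,2]>.246)&(W[...,2]<.254)&(np.hypot(W[...,0]-b[0],W[...,1]-b[1])<.3)
    print("shelf",cv2.minAreaRect((W[m][:,:2]*1000).astype(np.float32)),m.sum())
    W2=W[(W[...,2]>.02)&(W[...,2]<.1)&(np.hypot(W[...,0]-W[seeds["bottle"][1],seeds["bottle"][0],0],W[...,1]-W[seeds["bottle"][1],seeds["bottle"][0],1])<.03)]
    print("bottle pts",W2.min(0).round(3),W2.max(0).round(3))
E
```

```text
scene lid [0.45  0.279 0.09 ]
scene bar [0.487 0.291 0.117]
scene bottle [0.613 0.459 0.05 ]
scene pot [0.395 0.03  0.031]
scene near [0.431 0.321 0.092]
scene far [0.587 0.295 0.112]
scene cone [0.631 0.302 0.305]
scene shelf [0.624 0.284 0.25 ]
scene table [0.418 0.448 0.   ]
((496.78173828125, 295.02471923828125), (137.7772979736328, 161.25218200683594), 84.46461486816406) 2625 0.08896635931609265
bar ((494.5986633300781, 295.6538391113281), (91.2641372680664, 19.983139038085938), 83.38986206054688) 340
shelf ((635.4019165039062, 283.8452453613281), (201.71310424804688, 96.18170928955078), 85.31114959716797) 1926
bottle pts [0.605 0.451 0.02 ] [0.641 0.486 0.097]
side lid [0.454 0.27  0.087]
side bar [0.488 0.279 0.119]
side bottle [0.621 0.457 0.052]
side pot [0.395 0.031 0.032]
side near [0.416 0.319 0.093]
side far [0.585 0.294 0.108]
side cone [0.637 0.298 0.298]
side shelf [0.629 0.261 0.25 ]
side table [ 0.38   0.485 -0.001]
((494.399658203125, 297.6455078125), (140.7696990966797, 156.90341186523438), 84.5454330444336) 2274 0.08794733520778591
bar ((493.84930419921875, 294.19403076171875), (87.36990356445312, 18.71205711364746), 83.54656982421875) 245
shelf ((635.7284545898438, 283.33050537109375), (202.1309814453125, 96.43787384033203), 84.8878173828125) 1588
bottle pts [0.607 0.452 0.02 ] [0.645 0.484 0.097]
```

```bash
cat >> h.py <<'E'
C=np.array([.495,.2955]);YAW=np.radians(-5.2)
def c2w(x,y): return C+np.array([[np.cos(YAW),-np.sin(YAW)],[np.sin(YAW),np.cos(YAW)]])@[x,y]
def to(xc,yc,z,yawdeg=-5.2):
    s=sensors.read_state();r=R.from_quat(s["orientation"]).as_matrix()
    t=np.array([*c2w(xc,yc),z]);d=r.T@(t-s["tcp_pos"])/.04
    ang=np.degrees(np.arctan2(r[1,1],r[0,1]));turn=(ang-yawdeg+180)%360-180
    print("t",round(s["t"],2),"tcp",np.round(s["tcp_pos"],4),"travel",np.round(d,2),"turn",round(turn,1),"F",np.round(s["contact_force"],1),"tilt",round(np.degrees(np.arccos(-r[2,2])),2))
E
python3 - <<'E'
from h import *
to(0,0,.2)
z=np.load("scene.npz");W=cloud(z["d"],camera_info("scene"))
L=W[...,:2]-C;co,si=np.cos(YAW),np.sin(YAW)
X=L[...,0]*co+L[...,1]*si;Y=-L[...,0]*si+L[...,1]*co
m=(abs(X+.03)<.085)&(abs(Y-.185)<.075)
h=W[m][:,2];print(m.sum(),np.nanpercentile(h,[0,1,50,99,100]).round(3),c2w(-.03,.185))
k=m&(W[...,2]>.004);print(k.sum(),np.c_[X[k],Y[k],W[k][:,2]][::max(1,k.sum()//12)].round(3))
n=abs(W[...,2])<.004
for y0 in(.1,.15,.2,.25): q=n&(abs(Y-y0)<.01);print(y0,np.percentile(X[q],.5).round(3))
E
```

```text
t 0.1 tcp [0.1353 0.5328 0.2308] travel [-10.18  -3.53   0.77] turn 80.9 F [-0.3 -0.9  0. ] tilt 0.06
3881 [-0.74  -0.731 -0.     0.003  0.006] [0.4818905  0.48245759]
18 [[ 0.048  0.197  0.004]
 [ 0.048  0.193  0.006]
 [ 0.053  0.188  0.006]
 [ 0.005  0.233  0.006]
 [ 0.044  0.195  0.004]
 [ 0.047  0.192  0.004]
 [ 0.014  0.191  0.005]
 [ 0.012  0.188  0.005]
 [ 0.028  0.171  0.004]
 [-0.069  0.25   0.005]
 [-0.024  0.185  0.005]
 [-0.087  0.199  0.004]
 [-0.044  0.139  0.004]
 [-0.058  0.138  0.004]
 [-0.107  0.184  0.004]
 [-0.098  0.174  0.005]
 [-0.085  0.141  0.004]
 [-0.101  0.143  0.004]]
0.1 -0.159
0.15 -0.161
0.2 -0.166
0.25 -0.171
```

Call:
apply_moves --steps '[{"travel":[-10.18,-3.53,0.5],"turn":81},{"travel":[-10.18,-3.53,0.5],"turn":81},{"travel":[-10.18,-3.53,0.5],"turn":81},{"travel":[-10.18,-3.53,0.5],"turn":81},{"travel":[-10.18,-3.53,0.5],"turn":81}]' --jaw 85.4

```text
t: 0.6
tcp_pos: [0.3453, 0.3942, 0.2195]
orientation: [0.482, 0.876, -0.0, -0.0]
contact_force: [-0.4, 1.2, -0.6]
opening: 0.996
grasp_force: 0.0
```

```bash
python3 -c "
from h import *
to(0,0,.2)"
```

```text
t 0.6 tcp [0.3453 0.3942 0.2195] travel [-4.09  1.84  0.49] turn 37.6 F [-0.4  1.2 -0.6] tilt 0.01
```

Call:
apply_moves --steps '[{"travel":[-4.09,1.84,0.4],"turn":37.6},{"travel":[-4.09,1.84,0.4],"turn":37.6},{"travel":[-4.09,1.84,0.4],"turn":37.6},{"travel":[-4.09,1.84,0.4],"turn":37.6},{"travel":[-4.09,1.84,0.4],"turn":37.6}]'

```text
t: 1.1
tcp_pos: [0.4968, 0.2955, 0.2027]
orientation: [0.739, 0.673, -0.0, 0.0]
contact_force: [-0.2, -0.1, -0.2]
opening: 0.999
grasp_force: 0.0
```

```bash
python3 - <<'E'
from h import *
to(0,0,.2)
p,_=get_image("wrist");q,d=get_image("side")
cv2.imwrite("pics/m1.png",np.hstack([p[::1,::1],cv2.resize(q[130:370,160:480],(640,480))])[:, :])
cv2.imwrite("pics/m1.png",cv2.resize(cv2.imread("pics/m1.png"),(800,300)))
E
```

```text
t 1.1 tcp [0.4968 0.2955 0.2027] travel [-0.   -0.05  0.07] turn -0.2 F [-0.2 -0.1 -0.2] tilt 0.06
```

View pics/m1.png

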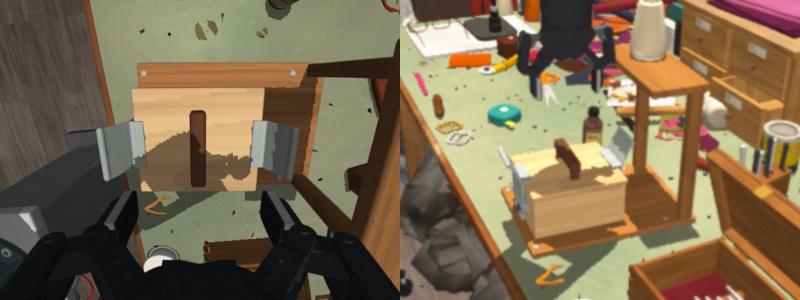

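The wrist view shows the bar centred between the fingers (bar at x≈198, fingers at 130 and 272). The side view shows the gripper clear of the shelf. I plan to straddle the bar with open fingers and push each hook tip outwards with a finger's back, so the tool never has to lean.

Call:
apply_moves --steps '[{"travel":[0,-0.05,1.2],"turn":0},{"travel":[0,-0.05,2.2],"turn":0},{"travel":[0,-0.05,2.7],"turn":0},{"travel":[0,-0.05,2.95],"turn":0},{"travel":[0,-0.05,2.95],"turn":0}]'

```text
t: 1.7
tcp_pos: [0.4917, 0.2983, 0.085]
orientation: [0.736, 0.677, -0.001, -0.0]
contact_force: [-0.5, 0.5, 0.7]
opening: 0.999
grasp_force: 0.0
```

```bash
python3 - <<'E'
from h import *
to(0,0,.0775)
q,d=get_image("side");p,_=get_image("wrist")
cv2.imwrite("pics/m2.png",cv2.resize(np.hstack([p,cv2.resize(q[170:350,200:440],(640,480))]),(800,300)))
E
```

```text
t 1.7 tcp [0.4917 0.2983 0.085 ] travel [-0.06  0.09  0.19] turn 0.5 F [-0.5  0.5  0.7] tilt 0.1
```

View pics/m2.png

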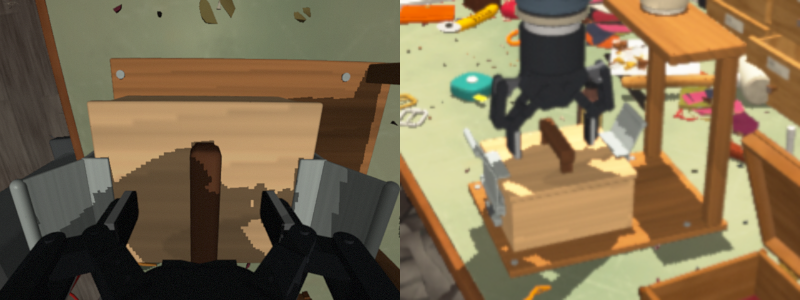

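The fingers straddle the bar inside both clips, and the body is clear of the shelf. I'll feel down for the lid.

Call:
apply_moves --steps '[{"travel":[-0.05,0.08,0.05],"turn":0.4},{"travel":[-0.05,0.08,0.1],"turn":0.4},{"travel":[-0.05,0.08,0.15],"turn":0.4},{"travel":[-0.05,0.08,0.18],"turn":0.4},{"travel":[-0.05,0.08,0.18],"turn":0.4}]'

```text
t: 2.3
tcp_pos: [0.4953, 0.2958, 0.0784]
orientation: [0.739, 0.674, -0.0, -0.0]
contact_force: [-0.6, 0.1, 0.1]
opening: 1.0
grasp_force: 0.0
```

Call:
apply_moves --steps '[{"travel":[0,0,0.03],"turn":0},{"travel":[0,0,0.06],"turn":0},{"travel":[0,0,0.06],"turn":0}]'

```text
t: 2.6
tcp_pos: [0.4953, 0.2958, 0.0759]
orientation: [0.739, 0.674, -0.0, -0.0]
contact_force: [0.5, -0.3, 0.6]
opening: 0.998
grasp_force: 0.0
```

Call:
apply_moves --steps '[{"travel":[0,0,0.02],"turn":0},{"travel":[0,0,0.04],"turn":0},{"travel":[0,0,0.04],"turn":0}]'

```text
t: 2.9
tcp_pos: [0.4955, 0.2959, 0.0749]
orientation: [0.739, 0.674, 0.0, 0.0]
contact_force: [-1.3, -0.8, 4.8]
opening: 1.005
grasp_force: 2.5
```

Contact with the lid top at TCP 0.075, as predicted. I'll raise about 1 mm and push the far clip.

Call:
apply_moves --steps '[{"travel":[0,0,-0.05],"turn":0},{"travel":[0,0.2,-0.05],"turn":0},{"travel":[0,0.3,-0.05],"turn":0},{"travel":[0,0.36,-0.05],"turn":0},{"travel":[0,0.42,-0.05],"turn":0}]'

```text
t: 3.4
tcp_pos: [0.5123, 0.2942, 0.0763]
orientation: [0.739, 0.674, -0.0, -0.0]
contact_force: [-7.5, 0.8, 3.2]
opening: 0.999
grasp_force: 3.9
```

Call:
apply_moves --steps '[{"travel":[0,0.08,0],"turn":0},{"travel":[0,0.16,0],"turn":0},{"travel":[0,0.24,0],"turn":0},{"travel":[0,0.3,0],"turn":0}]'

```text
t: 3.8
tcp_pos: [0.5236, 0.2933, 0.0766]
orientation: [0.739, 0.674, -0.001, -0.0]
contact_force: [-4.8, 0.8, 5.8]
opening: 0.996
grasp_force: 3.5
```

```bash
python3 - <<'E'
from h import *
to(0,0,.0765)
q,d=get_image("side")
cv2.imwrite("pics/m3.png",cv2.resize(q[170:350,200:440],(640,480)))
E
```

```text
t 3.8 tcp [0.5236 0.2933 0.0766] travel [-0.01 -0.72  0.  ] turn -0.0 F [-4.8  0.8  5.8] tilt 0.07
```

View pics/m3.png

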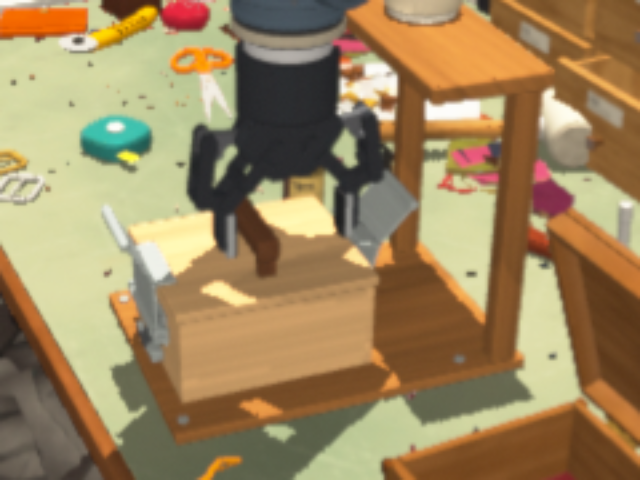

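The far clip has tilted to roughly half-open, and the near finger is close to the bar. The force is dropping, so I'll push a few mm further.

Call:
apply_moves --steps '[{"travel":[0,0.06,0],"turn":0},{"travel":[0,0.12,0],"turn":0},{"travel":[0,0.12,0],"turn":0}]'

```text
t: 4.15
tcp_pos: [0.5295, 0.2928, 0.0767]
orientation: [0.739, 0.674, 0.0, 0.0]
contact_force: [1.1, -0.6, 3.2]
opening: 0.998
grasp_force: 1.5
```

Call:
apply_moves --steps '[{"travel":[0,-0.5,-0.02],"turn":0},{"travel":[0,-1.0,-0.02],"turn":0},{"travel":[0,-1.1,-0.02],"turn":0},{"travel":[0,-1.2,-0.02],"turn":0},{"travel":[0,-1.3,-0.02],"turn":0}]'

```text
t: 4.65
tcp_pos: [0.4782, 0.2976, 0.0775]
orientation: [0.739, 0.674, 0.001, 0.0]
contact_force: [10.8, -2.0, 4.5]
opening: 1.0
grasp_force: 5.4
```

Call:
apply_moves --steps '[{"travel":[0,-0.1,0],"turn":0},{"travel":[0,-0.2,0],"turn":0},{"travel":[0,-0.3,0],"turn":0},{"travel":[0,-0.36,0],"turn":0},{"travel":[0,-0.36,0],"turn":0}]'

```text
t: 5.15
tcp_pos: [0.4627, 0.2988, 0.0772]
orientation: [0.739, 0.674, -0.0, -0.0]
contact_force: [0.9, -0.3, 0.3]
opening: 0.995
grasp_force: 0.3
```

```bash
python3 - <<'E'
from h import *
to(0,0,.0765)
q,d=get_image("side")
cv2.imwrite("pics/m4.png",cv2.resize(q[170:350,200:440],(640,480)))
E
```

```text
t 5.15 tcp [0.4627 0.2988 0.0772] travel [-0.01  0.81  0.02] turn -0.0 F [ 0.9 -0.3  0.3] tilt 0.02
```

View pics/m4.png

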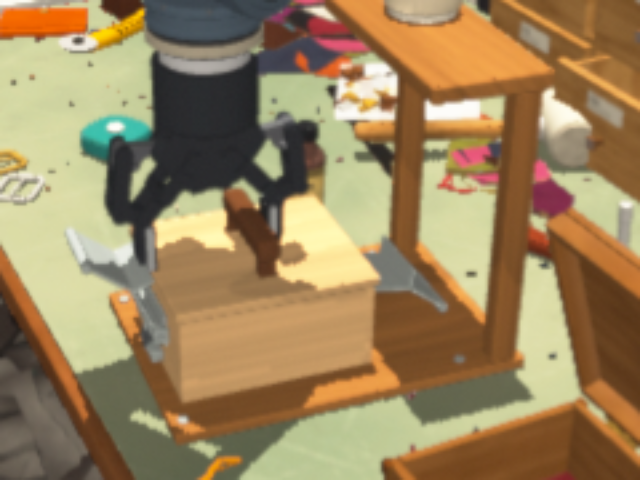

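The far clip is fully off and the near clip is swinging open. I'll centre, raise to grip height, and check.

Call:
apply_moves --steps '[{"travel":[0,0.4,0],"turn":0},{"travel":[0,0.81,0],"turn":0},{"travel":[0,0.81,-0.38],"turn":0},{"travel":[0,0.81,-0.38],"turn":0}]'

```text
t: 5.6
tcp_pos: [0.4954, 0.2962, 0.0941]
orientation: [0.739, 0.674, 0.001, 0.0]
contact_force: [-0.4, -0.3, 0.3]
opening: 1.003
grasp_force: 0.0
```

```bash
python3 - <<'E'
from h import *
to(0,0,.092)
q,d=get_image("side");W=cloud(d,camera_info("side"))
L=W[...,:2]-C;co,si=np.cos(YAW),np.sin(YAW)
X=L[...,0]*co+L[...,1]*si;Y=-L[...,0]*si+L[...,1]*co
for a,b in((-.17,-.085),(.085,.17)):
    m=(X>a)&(X<b)&(abs(Y)<.028)&(W[...,2]>.02)&(W[...,2]<.2);print(m.sum(),[(round(x,3),round(z,3)) for x,z in sorted(zip(X[m],W[m][:,2]))[::max(1,m.sum()//10)]])
cv2.imwrite("pics/m5.png",cv2.resize(q[170:350,200:440],(640,480)))
E
```

```text
t 5.6 tcp [0.4954 0.2962 0.0941] travel [-0.02 -0.01  0.05] turn -0.0 F [-0.4 -0.3  0.3] tilt 0.1
424 [(np.float64(-0.135), np.float64(0.115)), (np.float64(-0.131), np.float64(0.117)), (np.float64(-0.124), np.float64(0.113)), (np.float64(-0.117), np.float64(0.105)), (np.float64(-0.111), np.float64(0.101)), (np.float64(-0.104), np.float64(0.095)), (np.float64(-0.098), np.float64(0.091)), (np.float64(-0.093), np.float64(0.092)), (np.float64(-0.089), np.float64(0.094)), (np.float64(-0.087), np.float64(0.065)), (np.float64(-0.085), np.float64(0.032))]
281 [(np.float64(0.093), np.float64(0.05)), (np.float64(0.106), np.float64(0.049)), (np.float64(0.112), np.float64(0.047)), (np.float64(0.117), np.float64(0.048)), (np.float64(0.12), np.float64(0.049)), (np.float64(0.121), np.float64(0.048)), (np.float64(0.122), np.float64(0.063)), (np.float64(0.123), np.float64(0.063)), (np.float64(0.135), np.float64(0.036)), (np.float64(0.149), np.float64(0.027)), (np.float64(0.157), np.float64(0.021))]
```

View pics/m5.png

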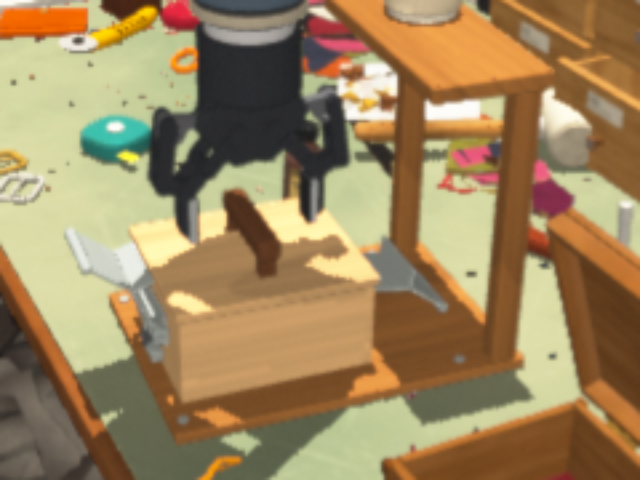

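The far clip is fully off, but the near one hangs at about 0.4 rad, just short of over-centre. I'll push it again, a little further.

Call:
apply_moves --steps '[{"travel":[-0.02,0,0.25],"turn":0},{"travel":[-0.02,0,0.42],"turn":0},{"travel":[-0.02,-0.5,0.42],"turn":0},{"travel":[-0.02,-0.75,0.42],"turn":0},{"travel":[-0.02,-0.86,0.42],"turn":0}]'

```text
t: 6.15
tcp_pos: [0.4595, 0.2982, 0.0751]
orientation: [0.738, 0.674, -0.001, -0.0]
contact_force: [0.9, -0.9, -1.1]
opening: 0.999
grasp_force: 0.7
```

Call:
apply_moves --steps '[{"travel":[0,-0.04,0],"turn":0},{"travel":[0,-0.04,0],"turn":0},{"travel":[0,-0.04,0],"turn":0}]'

```text
t: 6.45
tcp_pos: [0.4592, 0.2983, 0.0756]
orientation: [0.739, 0.674, -0.0, -0.0]
contact_force: [0.2, -0.6, -1.2]
opening: 0.995
grasp_force: 0.0
```

```bash
cat >> h.py <<'E'
def clips():
    q,d=get_image("side");W=cloud(d,camera_info("side"))
    L=W[...,:2]-C;co,si=np.cos(YAW),np.sin(YAW)
    X=L[...,0]*co+L[...,1]*si;Y=-L[...,0]*si+L[...,1]*co
    for a,b in((-.18,-.085),(.085,.18)):
        m=(X>a)&(X<b)&(abs(Y)<.028)&(W[...,2]>.015)&(W[...,2]<.14);print(m.sum(),np.array(sorted(zip(X[m],W[m][:,2]))[::max(1,m.sum()//7)]).round(3).tolist())
    return q,W
E
python3 -c "
from h import *
to(0,0,.0775);clips()"
```

```text
t 6.45 tcp [0.4592 0.2983 0.0756] travel [ 0.01  0.9  -0.05] turn -0.0 F [ 0.2 -0.6 -1.2] tilt 0.02
858 [[-0.158, 0.021], [-0.146, 0.027], [-0.134, 0.039], [-0.125, 0.048], [-0.109, 0.05], [-0.096, 0.051], [-0.09, 0.14], [-0.085, 0.092]]
304 [[0.093, 0.052], [0.106, 0.049], [0.113, 0.049], [0.12, 0.053], [0.121, 0.058], [0.124, 0.06], [0.143, 0.03], [0.156, 0.022]]
```

Both clips are fully off: the near clip's points now mirror the far clip's. Next I'll centre and grip the bar.

Call:
apply_moves --steps '[{"travel":[0,0.5,0],"turn":0},{"travel":[0,0.85,-0.2],"turn":0},{"travel":[0,0.88,-0.42],"turn":0},{"travel":[0,0.88,-0.42],"turn":0}]'

```text
t: 6.9
tcp_pos: [0.4945, 0.2953, 0.0935]
orientation: [0.739, 0.674, 0.001, 0.0]
contact_force: [-0.7, -0.3, -0.3]
opening: 0.998
grasp_force: 0.0
```

Call:
apply_moves --steps '[{"travel":[0,0,0],"turn":0},{"travel":[0,0,0],"turn":0},{"travel":[0,0,0],"turn":0},{"travel":[0,0,0],"turn":0},{"travel":[0,0,0],"turn":0}]' --jaw 5

```text
t: 7.4
tcp_pos: [0.494, 0.2953, 0.0926]
orientation: [0.739, 0.674, -0.0, -0.0]
contact_force: [-0.1, -0.4, -3.4]
opening: 0.202
grasp_force: 59.1
```

Call:
apply_moves --steps '[{"travel":[0,0,0],"turn":0},{"travel":[0,0,0],"turn":0},{"travel":[0,0,0],"turn":0},{"travel":[0,0,-0.2],"turn":0},{"travel":[0,0,-0.4],"turn":0}]'

```text
t: 7.9
tcp_pos: [0.4939, 0.295, 0.1087]
orientation: [0.739, 0.674, -0.0, -0.0]
contact_force: [0.7, -0.2, -4.3]
opening: 0.199
grasp_force: 58.9
```

Call:
apply_moves --steps '[{"travel":[0,0,-0.5],"turn":0},{"travel":[0,0,-1.0],"turn":0},{"travel":[0,0,-1.4],"turn":0},{"travel":[0,0,-1.5],"turn":0},{"travel":[0,0,-1.5],"turn":0}]'

```text
t: 8.4
tcp_pos: [0.4943, 0.2952, 0.169]
orientation: [0.739, 0.674, 0.0, 0.0]
contact_force: [-0.7, 0.2, -4.3]
opening: 0.201
grasp_force: 59.2
```

```bash
python3 -c "
from h import *
to(-.03,.185,.17);clips()"
```

```text
t 8.4 tcp [0.4943 0.2952 0.169 ] travel [ 4.63 -0.74 -0.02] turn -0.0 F [-0.7  0.2 -4.3] tilt 0.06
713 [[-0.158, 0.019], [-0.148, 0.028], [-0.138, 0.035], [-0.129, 0.043], [-0.118, 0.046], [-0.107, 0.048], [-0.095, 0.051], [-0.085, 0.057]]
331 [[0.094, 0.052], [0.102, 0.051], [0.11, 0.049], [0.119, 0.045], [0.121, 0.058], [0.123, 0.061], [0.142, 0.032], [0.156, 0.02]]
```

Call:
apply_moves --steps '[{"travel":[0.6,-0.2,0],"turn":0},{"travel":[1.6,-0.4,0],"turn":0},{"travel":[2.6,-0.6,0],"turn":0},{"travel":[3.6,-0.74,0],"turn":0},{"travel":[4.3,-0.74,0],"turn":0}]'

```text
t: 8.95
tcp_pos: [0.4791, 0.4713, 0.167]
orientation: [0.738, 0.675, -0.001, -0.0]
contact_force: [-0.1, -0.6, -3.5]
opening: 0.2
grasp_force: 59.1
```

Call:
apply_moves --steps '[{"travel":[0.33,0,0],"turn":0},{"travel":[0.33,0,0.6],"turn":0},{"travel":[0.33,0,1.4],"turn":0},{"travel":[0.33,0,2.0],"turn":0},{"travel":[0.33,0,2.4],"turn":0}]'

```text
t: 9.45
tcp_pos: [0.4804, 0.4813, 0.0692]
orientation: [0.739, 0.674, -0.002, -0.0]
contact_force: [0.1, 0.1, -3.6]
opening: 0.2
grasp_force: 59.0
```

```bash
python3 - <<'E'
from h import *
to(-.03,.185,.02)
q,d=get_image("side")
cv2.imwrite("pics/m6.png",q[100:400,80:480])
E
```

```text
t 9.45 tcp [0.4804 0.4813 0.0692] travel [0.04 0.04 1.23] turn -0.0 F [ 0.1  0.1 -3.6] tilt 0.24
```

View pics/m6.png

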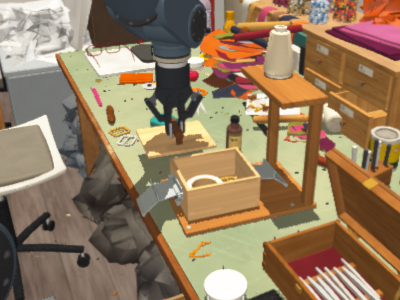

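The lid hangs level left of the crate at crop (175,138), clear of the base board and the bottle (235,130). Both clips are off. I'll lower it gently.

Call:
apply_moves --steps '[{"travel":[0,0,0.5],"turn":0},{"travel":[0,0,0.9],"turn":0},{"travel":[0,0,1.1],"turn":0},{"travel":[0,0,1.18],"turn":0},{"travel":[0,0,1.2],"turn":0}]'

```text
t: 10.0
tcp_pos: [0.4817, 0.4824, 0.0246]
orientation: [0.739, 0.674, 0.0, 0.0]
contact_force: [-0.1, -0.3, -2.7]
opening: 0.205
grasp_force: 59.0
```

Call:
apply_moves --steps '[{"travel":[0,0,0.02],"turn":0},{"travel":[0,0,0.04],"turn":0},{"travel":[0,0,0.04],"turn":0}]'

```text
t: 10.3
tcp_pos: [0.4817, 0.4824, 0.0233]
orientation: [0.739, 0.674, 0.0, 0.0]
contact_force: [-0.4, 0.3, -3.1]
opening: 0.194
grasp_force: 59.0
```

Call:
apply_moves --steps '[{"travel":[0,0,0.03],"turn":0},{"travel":[0,0,0.06],"turn":0},{"travel":[0,0,0.09],"turn":0},{"travel":[0,0,0.09],"turn":0}]'

```text
t: 10.7
tcp_pos: [0.4814, 0.4822, 0.019]
orientation: [0.739, 0.674, -0.0, -0.0]
contact_force: [-0.3, -0.2, -3.4]
opening: 0.2
grasp_force: 59.0
```

Call:
apply_moves --steps '[{"travel":[0,0,0.02],"turn":0},{"travel":[0,0,0.04],"turn":0},{"travel":[0,0,0.04],"turn":0}]'

```text
t: 11.0
tcp_pos: [0.4816, 0.4823, 0.0186]
orientation: [0.739, 0.674, 0.0, 0.0]
contact_force: [-2.2, -2.7, 4.7]
opening: 0.199
grasp_force: 60.3
```

The lid is on the table, so I'll release and rise.

Call:
apply_moves --steps '[{"travel":[0,0,0],"turn":0},{"travel":[0,0,0],"turn":0},{"travel":[0,0,0],"turn":0},{"travel":[0,0,0],"turn":0},{"travel":[0,0,0],"turn":0}]' --jaw 85.4

```text
t: 11.5
tcp_pos: [0.4816, 0.4823, 0.0177]
orientation: [0.739, 0.674, 0.0, -0.0]
contact_force: [0.4, -0.1, 1.4]
opening: 0.997
grasp_force: 0.0
```

Call:
apply_moves --steps '[{"travel":[0,0,-0.5],"turn":0},{"travel":[0,0,-1.5],"turn":0},{"travel":[0,0,-2.5],"turn":0},{"travel":[0,0,-3.5],"turn":0},{"travel":[0,0,-4],"turn":0}]'

```text
t: 12.0
tcp_pos: [0.4824, 0.4831, 0.1819]
orientation: [0.739, 0.674, 0.002, 0.0]
contact_force: [0.0, -0.5, 0.5]
opening: 1.0
grasp_force: 0.0
```

```bash
python3 - <<'E'
from h import *
to(-.03,.185,.18)
q,W=clips()
L=W[...,:2]-c2w(-.03,.185)
m=(np.abs(L).max(-1)<.06)&(abs(W[...,2]-.014)<.012);P=W[m]
A=np.c_[P[:,:2]-P[:,:2].mean(0),np.ones(len(P))];s=np.linalg.lstsq(A,P[:,2],rcond=None)[0];print(m.sum(),"plate slope,z",s.round(4))
cv2.imwrite("pics/m7.png",q[100:400,80:480])
E
```

```text
t 12.0 tcp [0.4824 0.4831 0.1819] travel [-0.02 -0.01  0.05] turn -0.0 F [ 0.  -0.5  0.5] tilt 0.28
713 [[-0.158, 0.02], [-0.149, 0.026], [-0.138, 0.034], [-0.129, 0.042], [-0.119, 0.046], [-0.107, 0.049], [-0.095, 0.051], [-0.085, 0.057]]
330 [[0.093, 0.052], [0.101, 0.048], [0.11, 0.048], [0.118, 0.046], [0.122, 0.05], [0.123, 0.061], [0.142, 0.032], [0.156, 0.022]]
707 plate slope,z [0.0004 0.007  0.014 ]
```

View pics/m7.png

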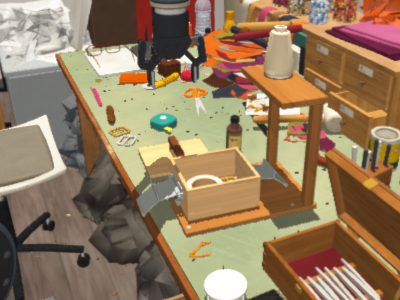

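The lid lies flat at crop (172,155), with its plate top at 14 mm and a slope under 0.01. Both clips are off, the bystanders are untouched and the gripper is clear.

```bash
python3 -c "
from workcell import ticket
print(ticket.hand_in())"
```

```text
the job is handed in; nothing more can be done
None
```

The job is handed in at about 12 s of robot time: both clips are flipped off, the lid lies flat and right way up on the table left of the crate, and the cone, pot and bottle stand where they were; no verdict came back.

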